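Slide the slate slab out over the shelf edge

TASK

Push the grey slate slab across the oak shelf towards its front edge (the one facing the robot) until the slab overhangs as far as its white line, so that it can be picked up from below later: the line must lie right above the shelf's edge along its whole length. Keep the slab flat on the shelf all the way, never lifting it, and leave it lying there; leave everything else on the shelf as it is.

Things in the scene. Friction and masses are not known exactly. Their poses are not given: they have to be found in the camera images.
- slab: The dark grey slate slab, a flat loose plate 100 (x) x 140 (y) x 8 (z) mm, about 0.3 kg. Origin at the centre of its underside, z up. Its -x long side is the leading side, which faces the shelf's front edge (up to about 0.3 rad askew at the start). A white line 4 mm wide runs across its top parallel to y, 35 mm behind the leading side (at slab x = -15 mm). It slides on the shelf with ordinary friction and stops when no longer pushed.
- line_left (a point): The +y end of the white line's centre, on the slab's top: (-15, +70, 8) mm in the slab's frame.
- line_right (a point): The -y end of the white line's centre, on the slab's top: (-15, -70, 8) mm in the slab's frame.
- shelf: Low oak-look shelf standing fixed on the white counter: board 400 (x) x 920 (y) x 18 mm, its flat top 100 mm above the counter, on three upright panels. Origin at the centre of its underside, on the counter; its -x side is the front, facing the robot; it may stand turned by up to 0.1 rad.
- shelf_edge (a point): Middle of the shelf's front top edge: (-200, 0, 100) mm in the shelf's frame, with the shelf's axes: x points from the edge back over the shelf, y along the edge, z up.
- cork_mat: Loose square cork mat, brown, 120 x 120 x 6 mm, lying on the shelf's other half (left and right are swapped with the slab at random). Origin at the centre of its underside. To be left alone.
- canister: Loose closed tin canister with a blue band, 72 mm across, 100 mm tall, standing between slab and cork mat. Origin at the centre of its underside. To be left alone.
- mug: Loose white ceramic mug, 78 mm across, 90 mm tall, with a bamboo brush fixed in it that reaches 205 mm up; on the back part of the shelf. Origin at the centre of its underside. To be left alone.
- spray_bottle: Loose closed white spray bottle, 66 mm across, 201 mm tall; on the back part of the shelf. Origin at the centre of its underside. To be left alone.
- drawers: Fixed stack of three clear plastic drawers, 160 (x) x 120 (y) x 170 mm, on the left (+y) end of the shelf, white knobs sticking out 45 mm from its front (-x). Origin at the centre of its underside.
- drawers_drawer0 (a joint): Opening of the top drawer in m, 0 is shut.  To be left shut.
- drawers_drawer1 (a joint): Opening of the middle drawer in m, 0 is shut. To be left shut.
- drawers_drawer2 (a joint): Opening of the bottom drawer in m, 0 is shut. To be left shut.
- basket: Fixed lime green peg basket, 150 (x) x 130 (y) x 110 mm, on the right (-y) end of the shelf, about 160 mm tall with its flap and the knob on it. Origin at the centre of its underside.
- basket_flap (a joint): Angle of the basket's lime green top flap in rad, 0 is shut.  To be left shut.

How it is judged (in metres and radians):
At the end, for the whole second after the job is handed in: Both ends of the slab's white line lie within 7 mm of the plane of the shelf's front edge (measured square to the edge), the slab lies flat on the shelf and at rest, and the canister, mug, spray bottle and cork mat are within 15 mm of where they stood (x of line_left in the frame of shelf_edge between -0.007 and 0.007 m and x of line_right in the frame of shelf_edge between -0.007 and 0.007 m and z of slab in the frame of shelf between 0.095 and 0.105 m and angle between slab's own z axis and vertical below 0.05 rad and linear speed of slab below 0.01 m/s and distance of each of canister, mug, spray_bottle, cork_mat from where it was at the start of the episode below 0.015 m); the robot touches nothing.
It fails at once if the slab is lifted off the shelf (z of slab in the frame of shelf above 0.112 m).
It fails at once if the slab is tipped up or falls (angle between slab's own z axis and vertical above 0.25 rad or z of slab in the frame of shelf below 0.08 m).
It fails at once if the canister, mug, spray bottle or cork mat is moved more than 15 mm or tipped over (distance of any of canister, mug, spray_bottle, cork_mat from where it was at the start of the episode above 0.015 m or angle between any of canister, mug, spray_bottle, cork_mat's own z axis and vertical above 0.35 rad).
It fails at once if a drawer is pulled out more than 15 mm or the basket's flap is raised more than 0.2 rad (value of joint any of drawers_drawer0, drawers_drawer1, drawers_drawer2 above 0.015 m or value of joint basket_flap above 0.2 rad).
It also fails if it takes over 48 s, if anything falls off the work surface, if the arm or the gripper's body presses on something with over 40 N, if the wrist force passes 120 N, or if a joint passes its speed limit or range.

ROBOT

A 6-joint arm with a two-finger parallel gripper is mounted at the origin on the work surface. World frame = base frame: x ahead of the robot, y to its left, z up, the work surface at z = 0. Lengths are in m, angles in degrees, forces in N, time in s.
With the tool pointing down it reaches from about 0.35 to 0.875 m from the base axis. Payload 4.2 kg.
Tool frame: the origin (TCP) lies midway between the tips of the shut fingers; the grasp point (between the pads) lies 19 mm behind it (r.grasp_offset is the distance from the TCP to the grasp point, in m); z points along the fingers, y is the direction in which the jaws open and shut (so a half turn about z gives the same grasp; the last joint's range is limited). The gripper opens to 87 mm and grips with 3 to 60 N. Pads are 19 mm wide; open, the fingers measure 117 mm over their backs; the gripper's body (75 mm by 190 mm) begins 51 mm behind the grasp point.
Start: joints at [79.103, 22.042, 0.453, 0, -68.411, -14.817], TCP at [0.271, 0.563, 0.223] pointing down, gripper open.
Joint ranges: [-179.83, 179.83], [-69.29, 118.12], [-61.27, 80.66], [-181.25, 117.63], [-171.15, -9.14], [-177.46, 177.46]. Speed limits (degrees/s): [159.86, 159.86, 180, 180, 180, 180].

INTERFACE

Orientations are given as a 3x3 rotation matrix whose columns are the frame's x, y, z axes.
In Python, from station import r gives the robot as it stands.
- The arm moves only by the shell command python3 -m crank 'ROWS'. ROWS is JSON, a list of rows, each a list of 3 entries, a list of its own where there are three numbers: the closure, from -1 (fully open) to 1 (shut), so that 0 is half open, then the shift along the tool's x, y, z as a fraction of full scale, then the turn, a rotation vector about the tool's x, y, z as a fraction of full scale. In form: [[fingers, [dx, dy, dz], [wx, wy, wz]], ...]. A call has 1 to 8 rows; each row shifts and turns the commanded pose from where the row before left it, along the tool's axes as they then stand; what a row does not reach is not made up. Full scale, the value 1, is 100 mm for a shift and 45 degrees for a turn. A row lasts 1/10 s, in which the tool goes at most 50 mm and 8.59 degrees, less where a joint would pass 70% of its speed; a pose out of reach is approached as far as the arm can. A call with a number of a shift or a turn outside -1 to 1 is refused whole. A call with a gripper value outside its range is refused whole. The fingers move at their own pace and stop on an object; the grip force is fixed at half the most. Time passes only in rows, so rows that do not move let the fingers close. It gives the time, the measured TCP pose, the force and the opening at its end, in the units of the state.
- r.sense(): the state, without advancing time (a new reading comes with each control period).
- r.capture(name): name is "scene" or "side" or "wrist"; returns a dict with "img" (400x640x3 uint8, blue, green, red), "fx", "fy", "cx", "cy" (pixels), "dist" ([k1, k2, p1, p2, k3] as OpenCV has them; the pictures are not rectified), "R" (3x3) and "t" (3): a world point X has camera coordinates R X + t. Camera axes: x right, y down, z forward; pixel columns grow to the right and rows downward; lengths in m; the calibration is good to about 2 mm. A picture is of the moment at which its call begins. There is no depth.
- r.finish_job(): hands the job in, once; it reports no verdict.
The state is a dict: "time_s": time; "joints": joint angles; "joint_velocities": joint speeds; "effort": joint torques, N m; "tcp_pos": TCP position; "ee_rot": TCP orientation; "wrist_force": force on the tool from outside, world axes, zero at the start; "moment": the same for the moment, N m; "gripper_width": opening from 0.0 (shut) to 1.0 (fully open).
Only numpy, scipy, OpenCV 4.12 (cv2) and the standard library are available. Lean on these libraries where they do the work, as an engineer would, in place of code of your own. Each camera call takes 0.05 s, during which the arm holds its last target.

## Working session

There is one attempt and no reset: what is moved stays moved. The work goes in short steps, Python scripts to look and compute and a shell command to move; the robot and the scene stay as the last step left them, time stands still between calls to the robot, and variables do not carry over. Pictures are saved under pics/ and viewed, and the job is handed in when it is done.

```bash
mkdir -p pics; ls
python3 - <<'E'
from station import r
import cv2
for n in ("scene","side","wrist"):
    c=r.capture(n); cv2.imwrite(f"pics/{n}0.png",c["img"]); print(n,c["fx"],c["cx"],c["cy"],c["dist"],c["R"],c["t"])
s=r.sense(); print(s)
E
```

```text
pics
scene 474.96359773900946 322.4797902874926 195.360197409317 [-0.14142288  0.          0.          0.          0.        ] [[-0.10899462 -0.99403213  0.00450603]
 [-0.85757376  0.09173784 -0.50611403]
 [ 0.50268023 -0.05902796 -0.8624548 ]] [0.05936173 0.60474322 1.06016397]
side 504.5242865873705 307.66658397463146 195.74306141386768 [-0.02670539  0.          0.          0.          0.        ] [[ 0.72800227 -0.68553016 -0.00781612]
 [-0.33984193 -0.35094846 -0.87254951]
 [ 0.59541595  0.63787427 -0.48846317]] [-0.42719685  0.34705601  1.10755144]
wrist 348.4292812798464 315.7358587751741 202.6735894828474 [-0.02920634  0.          0.          0.          0.        ] [[-0.43354086 -0.90113247  0.00161387]
 [-0.8725356   0.42022897  0.24917714]
 [-0.2252198   0.10662032 -0.96845658]] [ 0.62429969 -0.02972815  0.39027618]
{'time_s': 0.15, 'joints': array([ 7.91016587e+01,  2.20809053e+01,  3.98347933e-01, -2.16607838e-02,
       -6.84117383e+01, -1.48175344e+01]), 'joint_velocities': array([ 0.15250685, -0.13778707,  0.16279583,  0.06641588, -0.08061481,
       -0.00070472]), 'effort': array([-1.93133415e-04, -3.91055882e+01,  1.87587726e+01,  4.22236383e+00,
        1.23948598e-02, -1.42532108e-04]), 'tcp_pos': array([0.27096763, 0.56270128, 0.22170925]), 'ee_rot': array([[ 9.00896363e-01, -4.34033768e-01, -6.56348058e-04],
       [-4.34034257e-01, -9.00895034e-01, -1.54959834e-03],
       [ 8.12773019e-05,  1.68090505e-03, -9.99998584e-01]]), 'wrist_force': array([-0.59385949, -0.35550083, -0.5691916 ]), 'moment': array([ 0.00021305,  0.01789035, -0.03834394]), 'gripper_width': 0.9986754681466778}
```

View pics/scene0.png

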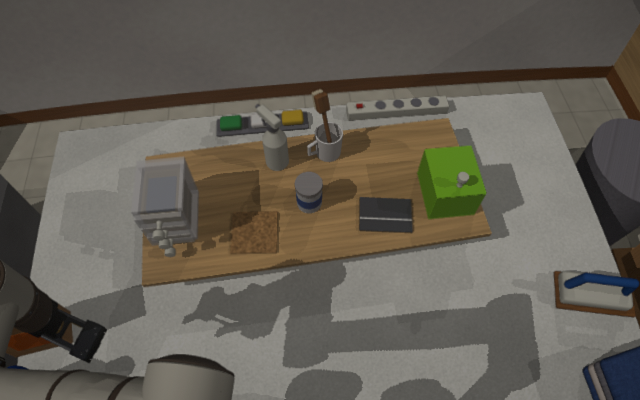

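View pics/side0.png

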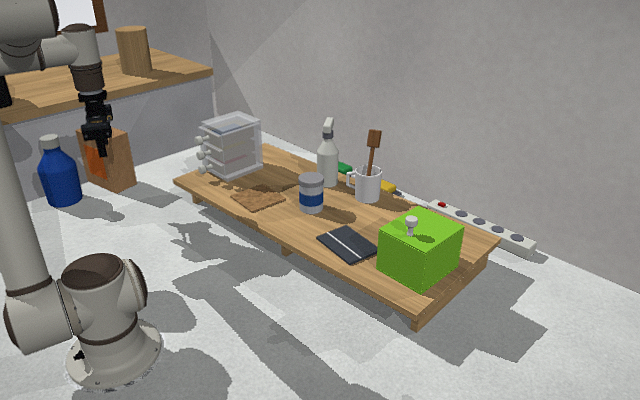

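View pics/wrist0.png

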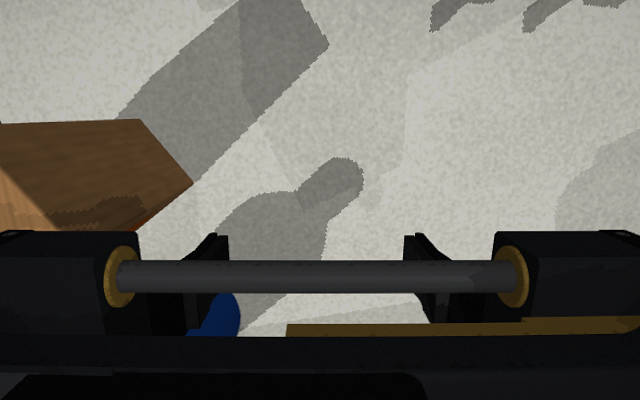

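The scene picture shows the slab at about (386,214) with its line near row 217. The canister is at (309,190), the basket at (450,180) and the shelf's front edge runs from (145,285) to (490,235). I'll zoom in to measure.

```bash
cat > h.py <<'E'
import numpy as np, cv2
def K(c): return np.array([[c["fx"],0,c["cx"]],[0,c["fy"],c["cy"]],[0,0,1.]])
def back(c,uv,z):
    p=cv2.undistortPoints(np.array(uv,float).reshape(-1,1,2),K(c),np.array(c["dist"])).reshape(-1,2)
    R=np.array(c["R"]);t=np.array(c["t"]);d=np.c_[p,np.ones(len(p))]@R; C=-R.T@t
    return C+d*((z-C[2])/d[:,2])[:,None]
def proj(c,X):
    return cv2.projectPoints(np.array(X,float).reshape(-1,3),cv2.Rodrigues(np.array(c["R"]))[0],np.array(c["t"],float),K(c),np.array(c["dist"]))[0].reshape(-1,2)
def crop(c,x0,y0,x1,y1,s,fn):
    cv2.imwrite(fn,cv2.resize(c["img"][y0:y1,x0:x1],None,fx=s,fy=s,interpolation=cv2.INTER_CUBIC))
E
python3 - <<'E'
from station import r
from h import *
c=r.capture("scene"); crop(c,340,180,500,290,5,"pics/s1.png"); crop(c,130,120,290,230+70,3,"pics/s1b.png")
c=r.capture("side"); crop(c,300,210,440,320,5,"pics/d1.png")
E
```

```text
(no output)
```

View pics/s1.png

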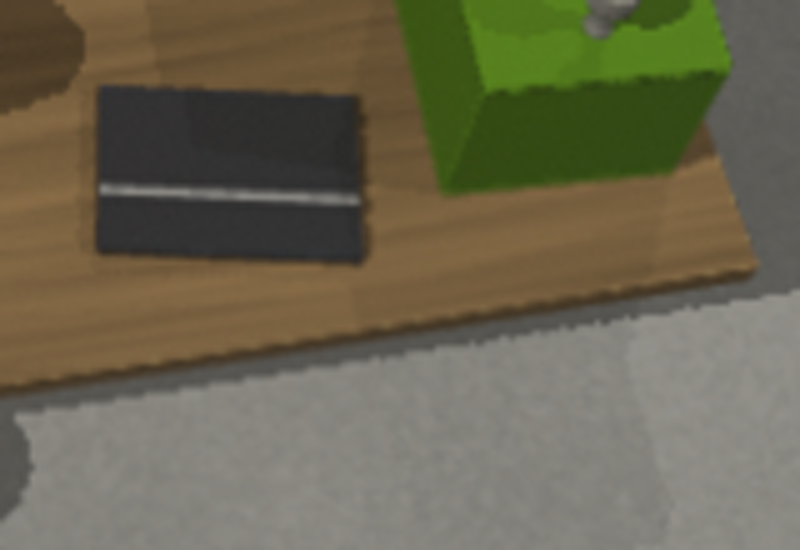

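View pics/d1.png

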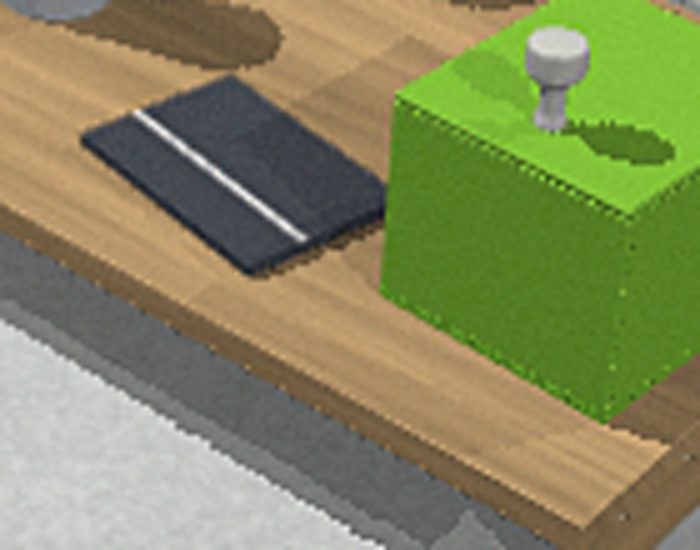

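View pics/s1b.png

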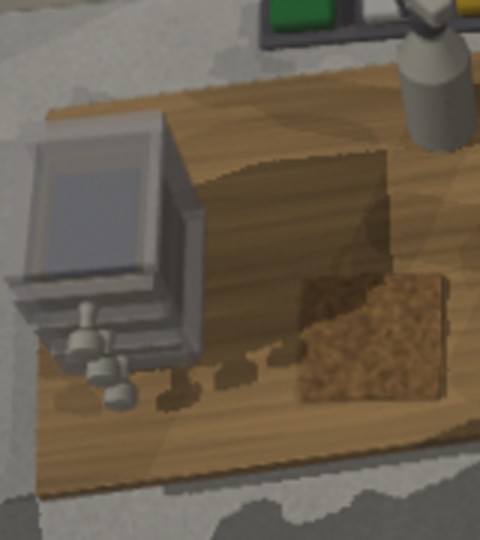

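```bash
cat > m.py <<'E'
from h import *
def f(x0,y0,s,pts): return [((x+.5)/s-.5+x0,(y+.5)/s-.5+y0) for x,y in pts]
def shelf(c,L,R_):
    a,b=back(c,[L,R_],0.1)
    return a,b
E
python3 - <<'E'
from station import r
from m import *
np.set_printoptions(precision=4,suppress=True)
c=r.capture("scene")
L=f(130,120,3,[(40,495)])[0]; R_=f(340,180,5,[(757,267)])[0]
a,b=back(c,[L,R_],.1);print("scene front corners",a,b,np.linalg.norm(a-b))
print("edge mid pts",back(c,f(340,180,5,[(0,384),(380,326)]),.1))
print("slab",back(c,f(340,180,5,[(97,87),(358,96),(362,264),(97,253),(100,189),(359,200)]),.108))
print("can top", back(c,[(309,178)],.2), "mug",back(c,[(329,150)],.1))
print("basket front", back(c,f(340,180,5,[(443,193),(675,174)]),.1))
c=r.capture("side")
print("edge",back(c,f(300,210,5,[(0,206),(585,527)]),.1))
print("slab",back(c,f(300,210,5,[(232,76),(390,190),(248,272),(82,138),(137,113),(303,240)]),.108))
print("basket",back(c,f(300,210,5,[(382,294),(603,420)]),.1))
E
```

```text
scene front corners [0.4339 0.4673 0.1   ] [ 0.4815 -0.4448  0.1   ] 0.9134011761589573
edge mid pts [[ 0.4611 -0.0343  0.1   ]
 [ 0.4713 -0.2348  0.1   ]]
slab [[ 0.6247 -0.108   0.108 ]
 [ 0.6039 -0.2487  0.108 ]
 [ 0.5039 -0.2304  0.108 ]
 [ 0.5255 -0.0932  0.108 ]
 [ 0.5627 -0.1003  0.108 ]
 [ 0.5412 -0.2364  0.108 ]]
can top [[0.6413 0.0248 0.2   ]] mug [[ 0.7947 -0.046   0.1   ]]
basket front [[ 0.5443 -0.2847  0.1   ]
 [ 0.5415 -0.4149  0.1   ]]
edge [[ 0.4631 -0.1029  0.1   ]
 [ 0.484  -0.4459  0.1   ]]
slab [[ 0.6267 -0.1094  0.108 ]
 [ 0.6058 -0.2369  0.108 ]
 [ 0.5046 -0.2335  0.108 ]
 [ 0.5271 -0.0962  0.108 ]
 [ 0.5643 -0.0994  0.108 ]
 [ 0.5428 -0.2347  0.108 ]]
basket [[ 0.5459 -0.2826  0.1   ]
 [ 0.5462 -0.4103  0.1   ]]
```

```bash
python3 - <<'E'
from station import r
import numpy as np
c=r.capture("wrist"); R=np.array(c["R"]);C=-R.T@c["t"]; s=r.sense(); print("cam in tool",s["ee_rot"].T@(C-s["tcp_pos"]))
E
python3 -m crank '[[0,[0,0,-0.4],[0,0,0]],[0,[0,0,-0.4],[0,0,0]],[0,[0.33,0.24,-0.2],[0,0,0]],[0,[0.33,0.24,0],[0,0,0]],[0,[0.33,0.24,0],[0,0,0]],[0,[0.33,0.24,0],[0,0,0]],[0,[0.33,0.24,0],[0,0,0]],[0,[0.33,0.24,0],[0,0,0]]]'
```

```text
cam in tool [ 0.06823216 -0.00017221 -0.16267761]
time_s: 1.2
tcp_pos: [0.3875, 0.3459, 0.3228]
ee_rot: [[0.901, -0.434, 0.0], [-0.434, -0.901, 0.001], [0.0, -0.001, -1.0]]
wrist_force: [0.2, 0.5, 0.1]
gripper_width: 0.511
```

```bash
python3 -m crank '[[0,[0.33,0.24,0],[0,0,0]],[0,[0.33,0.24,0],[0,0,0]],[0,[0.33,0.24,0],[0,0,0]],[0,[0.33,0.24,0],[0,0,0]],[0,[0.33,0.24,0],[0,0,0]],[0,[0.33,0.24,0],[0,0,0]],[0,[0.33,0.24,0],[0,0,0]],[0,[0.33,0.24,0],[0,0,0]]]'
python3 -m crank '[[0,[0,0,0],[0,0,-0.16]],[0,[0,0,0],[0,0,-0.16]],[0,[0,0,0],[0,0,-0.16]],[0,[0,0,0],[0,0,-0.16]],[0,[0,0,0],[0,0,0]]]'
```

```text
time_s: 2.0
tcp_pos: [0.5421, 0.0583, 0.3228]
ee_rot: [[0.901, -0.434, 0.0], [-0.434, -0.901, 0.0], [0.0, -0.0, -1.0]]
wrist_force: [0.8, 1.0, -0.8]
gripper_width: 0.501
time_s: 2.5
tcp_pos: [0.5415, 0.0598, 0.3226]
ee_rot: [[0.999, 0.053, -0.0], [0.053, -0.999, 0.0], [-0.0, -0.0, -1.0]]
wrist_force: [0.5, 0.1, 0.6]
gripper_width: 0.499
```

```bash
python3 -m crank '[[0,[0.175,0.36,0],[0,0,0]],[0,[0.175,0.36,0],[0,0,0]],[0,[0.175,0.36,0],[0,0,0]],[0,[0.175,0.36,0],[0,0,0]],[0,[0.175,0.36,0],[0,0,0]],[0,[0.175,0.36,0],[0,0,0]],[0,[0,0,0],[0,0,0]],[0,[0,0,0],[0,0,0]]]'
python3 - <<'E'
from station import r
import cv2
for n in ("side","wrist"):
    c=r.capture(n); cv2.imwrite(f"pics/{n}2.png",c["img"])
E
```

```text
time_s: 3.3
tcp_pos: [0.6581, -0.1509, 0.3214]
ee_rot: [[0.999, 0.05, -0.002], [0.05, -0.999, 0.0], [-0.002, -0.0, -1.0]]
wrist_force: [0.2, 0.5, 0.2]
gripper_width: 0.503
```

View pics/wrist2.png

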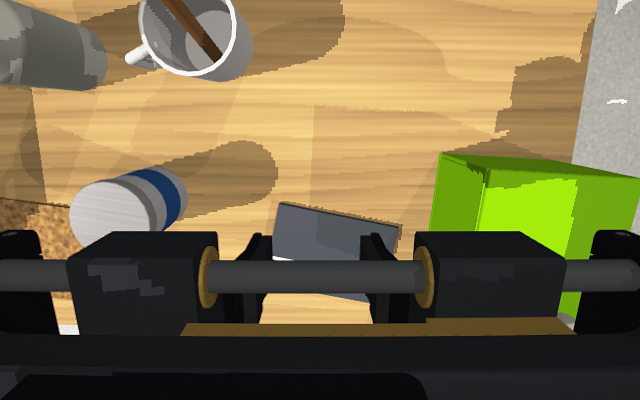

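View pics/side2.png

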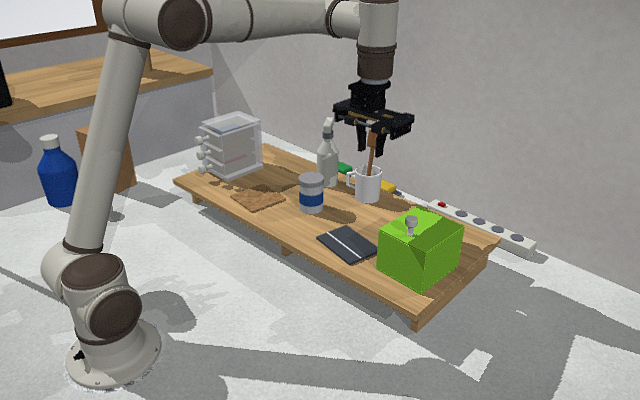

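Run:
```python
from station import r
from m import *
np.set_printoptions(precision=4,suppress=True)
c=r.capture("wrist")
print(back(c,[(275,203),(401,225)],.108)); print(back(c,[(441,153),(640,178)],.21),back(c,[(429,237)],.1)); print("mug rim",back(c,[(150,40),(236,30)],.19))
print("can",back(c,[(70,212),(150,212)],.2))
```

```text
[[ 0.6262 -0.1055  0.108 ]
 [ 0.608  -0.2494  0.108 ]]
[[ 0.7011 -0.2463  0.21  ]
 [ 0.6905 -0.4151  0.21  ]] [[ 0.5925 -0.2864  0.1   ]]
mug rim [[ 0.7757 -0.0118  0.19  ]
 [ 0.7861 -0.08    0.19  ]]
can [[ 0.6329  0.0621  0.2   ]
 [ 0.6368 -0.0082  0.2   ]]
```

```bash
python3 -m crank '[[0,[0,0,0.4],[0,0,0]],[0,[0,0,0.4],[0,0,0]],[0,[0,0,0.4],[0,0,0]],[0,[0,0,0.4],[0,0,0]],[0,[0,0,0.3],[0,0,0]],[0,[0,0,0],[0,0,0]],[0,[0,0,0],[0,0,0]]]'
python3 - <<'E'
from station import r
from h import *
print(r.sense()["tcp_pos"])
c=r.capture("wrist"); cv2.imwrite("pics/w3.png",c["img"])
c=r.capture("scene"); crop(c,260,130,500,290,3,"pics/s3.png")
c=r.capture("side"); crop(c,280,110,480,270,4,"pics/d3.png")
E
```

```text
time_s: 4.15
tcp_pos: [0.6587, -0.1495, 0.1339]
ee_rot: [[0.998, 0.055, 0.001], [0.055, -0.998, -0.001], [0.001, 0.001, -1.0]]
wrist_force: [-0.3, -0.1, 1.1]
gripper_width: 0.5
[ 0.65866058 -0.14945382  0.13390411]
```

View pics/s3.png

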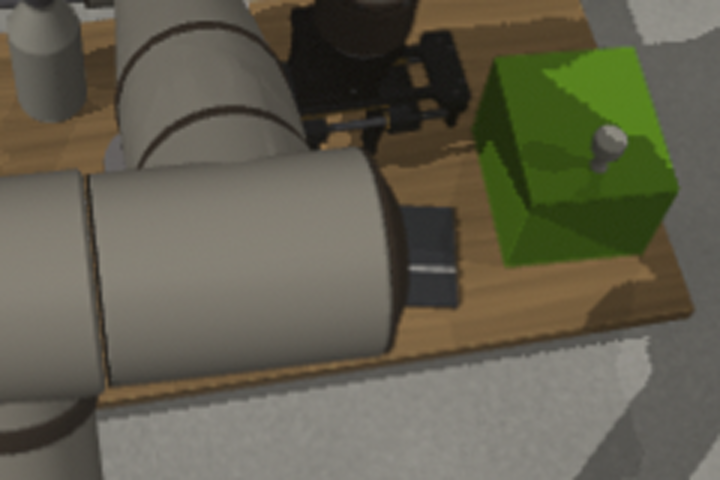

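View pics/d3.png

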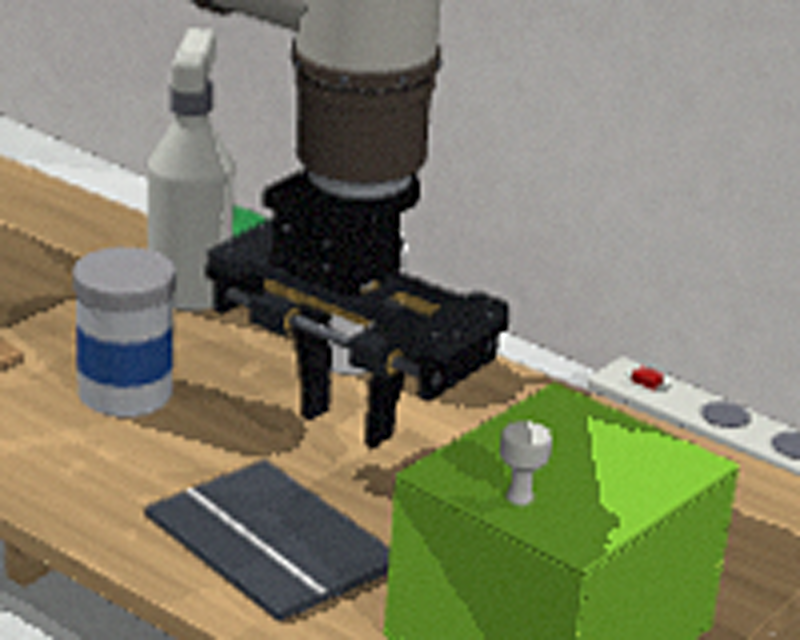

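View pics/w3.png

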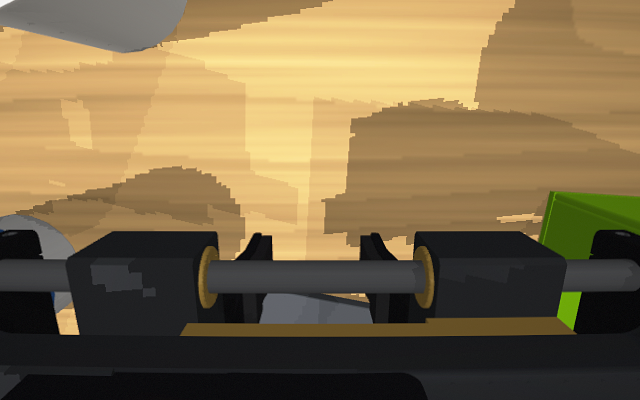

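The fingers stand behind the slab, and the body is clear of the canister and the basket. Now I'll lower slowly.

```bash
python3 -m crank '[[0,[0,0,0.12],[0,0,0]],[0,[0,0,0.12],[0,0,0]],[0,[0,0,0.02],[0,0,0]],[0,[0,0,0.02],[0,0,0]],[0,[0,0,0],[0,0,0]],[0,[0,0,0],[0,0,0]]]'
```

```text
time_s: 4.9
tcp_pos: [0.6583, -0.1502, 0.1047]
ee_rot: [[0.999, 0.054, 0.0], [0.054, -0.999, -0.0], [0.0, 0.0, -1.0]]
wrist_force: [0.2, 0.4, 0.0]
gripper_width: 0.495
```

```bash
python3 -m crank '[[0,[0,0,0.015],[0,0,0]],[0,[-0.06,0,0],[0,0,0]],[0,[-0.06,0,0],[0,0,0]],[0,[-0.06,0,0],[0,0,0]],[0,[-0.06,0,0],[0,0,0]],[0,[-0.06,0,0],[0,0,0]],[0,[-0.06,0,0],[0,0,0]],[0,[0,0,0],[0,0,0]]]'
python3 - <<'E'
from station import r
from h import *
c=r.capture("side"); crop(c,280,150,440,270,5,"pics/d4.png")
E
```

```text
time_s: 5.7
tcp_pos: [0.6213, -0.1521, 0.1033]
ee_rot: [[0.999, 0.054, -0.0], [0.054, -0.999, -0.0], [-0.0, -0.0, -1.0]]
wrist_force: [0.7, -1.0, 0.7]
gripper_width: 0.496
```

View pics/d4.png

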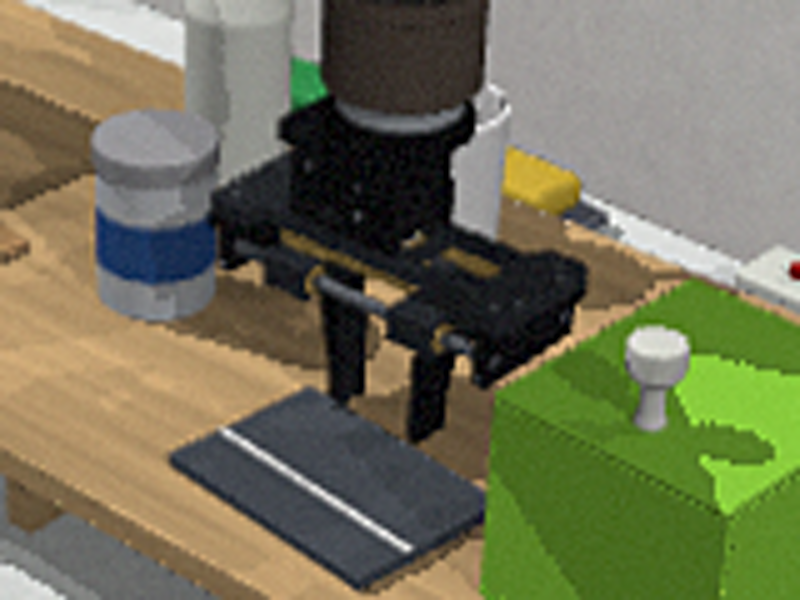

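```bash
python3 -m crank '[[0,[-0.06,0,0],[0,0,0]],[0,[-0.06,0,0],[0,0,0]],[0,[-0.06,0,0],[0,0,0]],[0,[-0.06,0,0],[0,0,0]],[0,[-0.06,0,0],[0,0,0]],[0,[0,0,0],[0,0,0]],[0,[0,0,0],[0,0,0]]]'
python3 - <<'E'
from station import r
from h import *
c=r.capture("side"); crop(c,280,170,440,290,5,"pics/d5.png")
c=r.capture("scene"); crop(c,340,170,500,290,5,"pics/s5.png")
E
```

```text
time_s: 6.45
tcp_pos: [0.5911, -0.1538, 0.1029]
ee_rot: [[0.999, 0.054, -0.002], [0.054, -0.999, 0.0], [-0.002, -0.0, -1.0]]
wrist_force: [-0.2, 0.1, 1.0]
gripper_width: 0.499
```

View pics/d5.png

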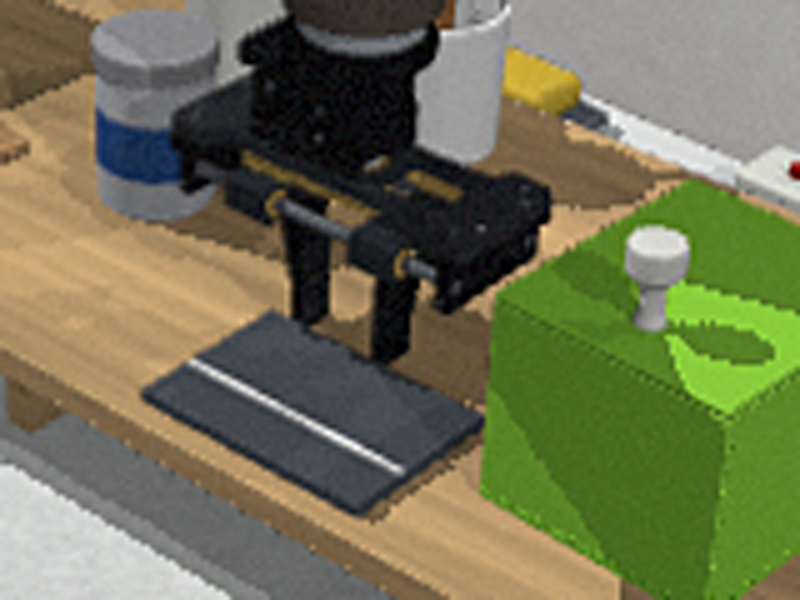

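View pics/s5.png

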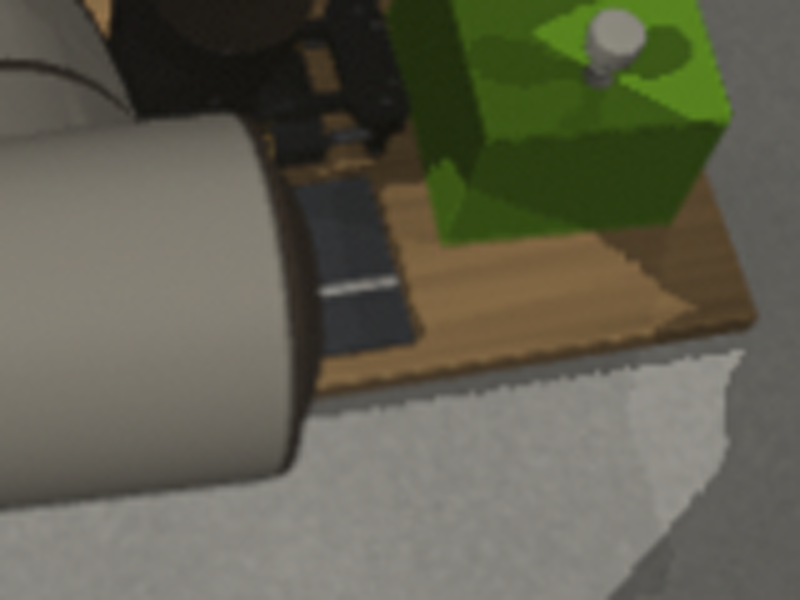

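```bash
cat > dist.py <<'E'
from m import *
# edge from the first pictures (scene & side fits)
E0=np.array([.4645,-.12]); th=np.arctan(.0545)
def d(P): P=np.atleast_2d(P)[:,:2]; return (P-E0)@np.array([np.cos(th),np.sin(th)])
E
python3 - <<'E'
from station import r
from dist import *
c=r.capture("side")
P=back(c,f(280,170,5,[(192,361),(402,472)]),.108); print(P,d(P))
E_=back(c,f(280,170,5,[(0,349),(440,592)]),.1); print("edge",E_,d(E_))
B=back(c,f(280,170,5,[(271,311),(483,421)]),.108); print("back",B,d(B), "tcp",d(r.sense()["tcp_pos"]))
E
```

```text
[[ 0.51615677 -0.11477646  0.108     ]
 [ 0.52315243 -0.25143827  0.108     ]] [0.05186449 0.05141274]
edge [[ 0.45996235 -0.0291877   0.1       ]
 [ 0.47647624 -0.31622366  0.1       ]] [0.00041101 0.00128015]
back [[ 0.57851244 -0.1104632   0.108     ]
 [ 0.58295709 -0.25152348  0.108     ]] [0.11436248 0.11112414] tcp [0.1252182]
```

Both line ends lie about 52 mm from the edge, so the slab is parallel. Its centre is now close to the right finger, so I'll back off a little, spread the fingers and re-centre before the last push.

```bash
python3 -m crank '[[0,[0.06,0,0],[0,0,0]],[-0.4,[0,0.08,0],[0,0,0]],[-0.4,[0,0.04,0],[0,0,0]],[-0.4,[0,0,0],[0,0,0]],[-0.4,[0,0,0],[0,0,0]],[-0.4,[-0.04,0,0],[0,0,0]],[-0.4,[0,0,0],[0,0,0]]]'
python3 -m crank '[[-0.4,[-0.06,0,0],[0,0,0]],[-0.4,[-0.06,0,0],[0,0,0]],[-0.4,[-0.06,0,0],[0,0,0]],[-0.4,[-0.06,0,0],[0,0,0]],[-0.4,[-0.06,0,0],[0,0,0]],[-0.4,[-0.06,0,0],[0,0,0]],[-0.4,[-0.06,0,0],[0,0,0]],[-0.4,[0,0,0],[0,0,0]]]'
python3 - <<'E'
from station import r
from h import *
c=r.capture("side"); crop(c,280,180,440,300,5,"pics/d6.png")
c=r.capture("scene"); crop(c,340,170,500,290,5,"pics/s6.png")
E
```

```text
time_s: 7.3
tcp_pos: [0.5941, -0.1655, 0.103]
ee_rot: [[0.999, 0.054, -0.001], [0.054, -0.999, 0.0], [-0.001, -0.0, -1.0]]
wrist_force: [-0.2, -0.5, -0.0]
gripper_width: 0.697
time_s: 8.1
tcp_pos: [0.5516, -0.1679, 0.1032]
ee_rot: [[0.999, 0.053, -0.001], [0.053, -0.999, 0.0], [-0.001, -0.0, -1.0]]
wrist_force: [-1.0, 0.1, 0.9]
gripper_width: 0.697
```

View pics/d6.png

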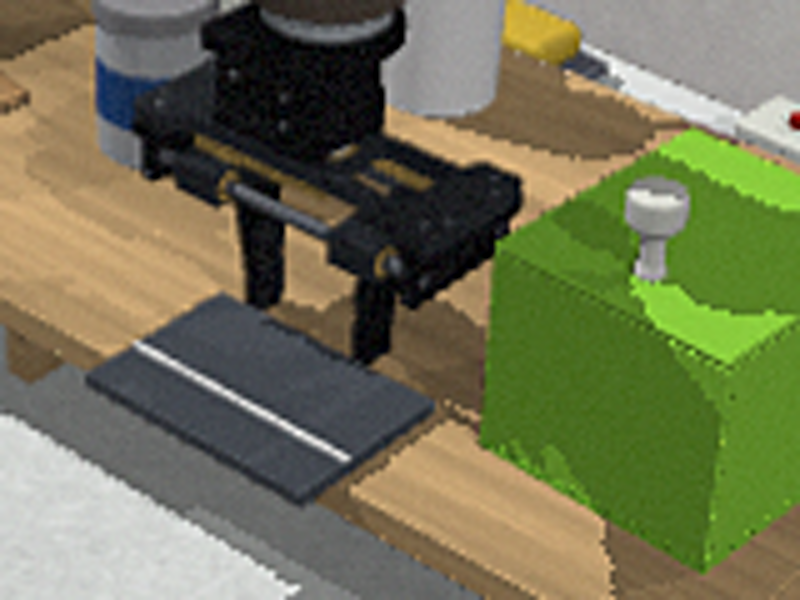

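View pics/s6.png

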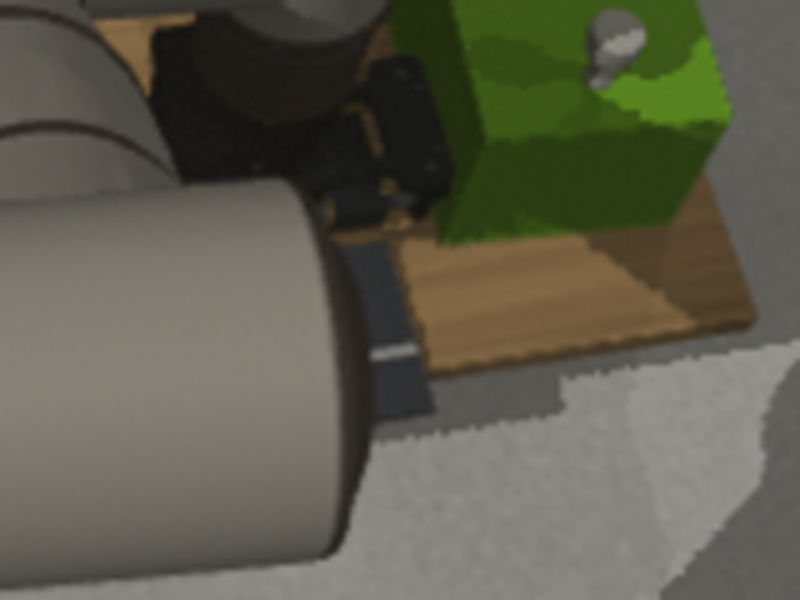

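Run:
```python
from station import r
from dist import *
c=r.capture("side")
P=back(c,f(280,180,5,[(135,344),(350,459)]),.108); print(P,d(P))
E_=back(c,f(280,180,5,[(0,298),(352,490),(480,560)]),.1); print("edge",E_,d(E_), "tcp",d(r.sense()["tcp_pos"]))
c=r.capture("scene")
P=back(c,f(340,170,5,[(417,349)]),.108); print("scene R",P,d(P))
E_=back(c,f(340,170,5,[(435,372),(755,318)]),.1); print(E_,d(E_))
```

```text
[[ 0.47524974 -0.11580145  0.108     ]
 [ 0.48414543 -0.25358961  0.108     ]] [0.01096229 0.01234648]
edge [[ 0.46056403 -0.0284834   0.1       ]
 [ 0.47540884 -0.26324582  0.1       ]
 [ 0.47990703 -0.3368524   0.1       ]] [0.00105012 0.00309735 0.00358325] tcp [0.08501844]
scene R [[ 0.48081544 -0.25507766  0.108     ]] [0.00894044]
[[ 0.47028151 -0.26404342  0.1       ]
 [ 0.4810626  -0.44354164  0.1       ]] [-0.00206579 -0.00106883]
```

```bash
python3 -m crank '[[-0.4,[-0.04,0,0],[0,0,0]],[-0.4,[-0.04,0,0],[0,0,0]],[-0.4,[0,0,0],[0,0,0]],[-0.4,[0,0,0],[0,0,0]],[-0.4,[0.1,0,0],[0,0,0]]]'
python3 -m crank '[[-0.4,[0.1,0,0],[0,0,0]],[-0.4,[0,0,-0.3],[0,0,0]],[-0.4,[0,0,-0.4],[0,0,0]],[-0.4,[0,0,-0.4],[0,0,0]],[-0.4,[0,0,-0.4],[0,0,0]],[-0.4,[0,0,-0.4],[0,0,0]],[-0.4,[0,0,-0.4],[0,0,0]],[-0.4,[0,0,0],[0,0,0]]]'
python3 - <<'E'
from station import r
from h import *
c=r.capture("side"); crop(c,280,180,440,300,5,"pics/d7.png")
c=r.capture("scene"); crop(c,340,170,500,290,5,"pics/s7.png")
E
```

```text
time_s: 8.8
tcp_pos: [0.5538, -0.1677, 0.103]
ee_rot: [[0.999, 0.053, -0.002], [0.053, -0.999, 0.0], [-0.002, -0.0, -1.0]]
wrist_force: [0.2, -0.3, -0.5]
gripper_width: 0.696
time_s: 9.6
tcp_pos: [0.568, -0.168, 0.3403]
ee_rot: [[0.998, 0.054, 0.013], [0.054, -0.999, -0.003], [0.013, 0.004, -1.0]]
wrist_force: [-0.1, 0.2, 0.4]
gripper_width: 0.699
```

View pics/d7.png

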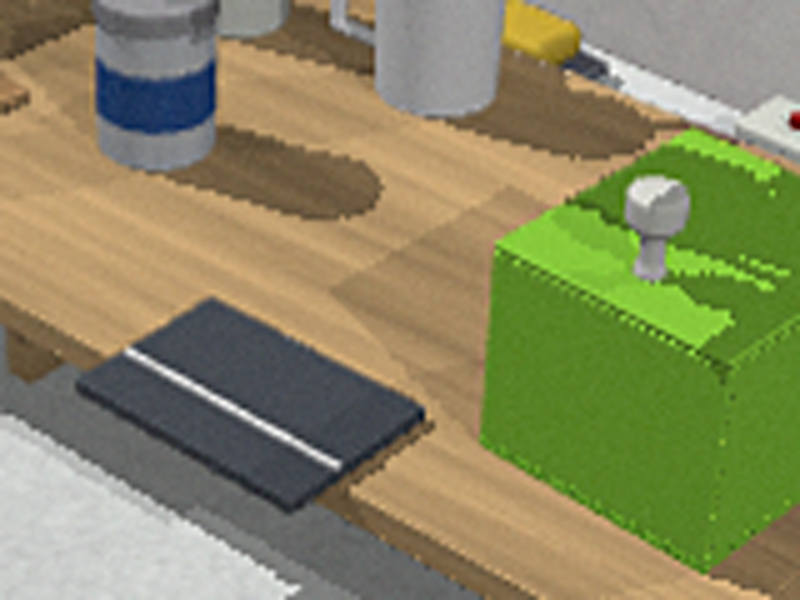

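View pics/s7.png

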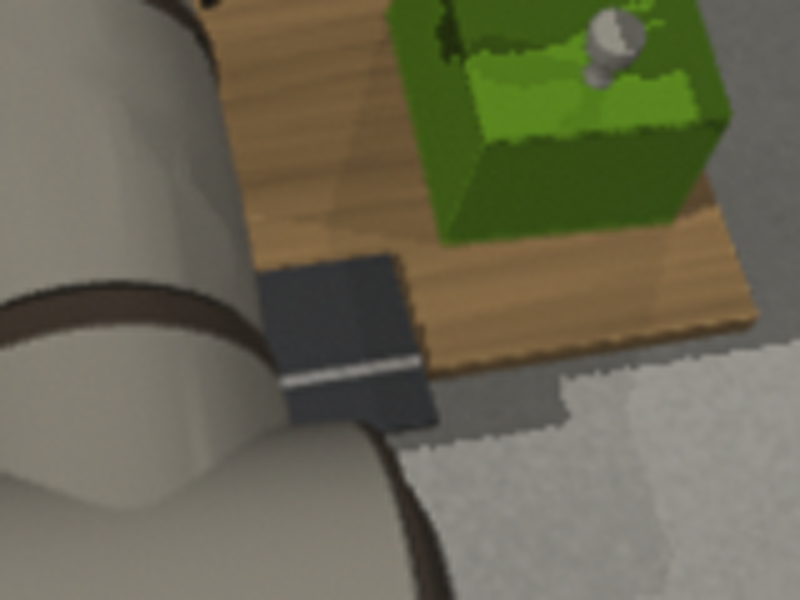

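```bash
python3 -m crank '[[-0.4,[0,-0.5,0],[0,0,0]],[-0.4,[0,-0.5,0],[0,0,0]],[-0.4,[0,-0.5,0],[0,0,0]],[-0.4,[0,-0.5,0],[0,0,0]],[-0.4,[0,-0.5,0],[0,0,0]],[-0.4,[0,-0.5,0],[0,0,0]],[-0.4,[0,0,0],[0,0,0]],[-0.4,[0,0,0],[0,0,0]]]'
python3 - <<'E'
from station import r
from h import *
c=r.capture("scene"); crop(c,340,190,500,290,5,"pics/s8.png"); cv2.imwrite("pics/s8f.png",c["img"])
np.save("pics/x.npy",c["img"])
E
```

```text
time_s: 10.5
tcp_pos: [0.5482, 0.1337, 0.3311]
ee_rot: [[0.998, 0.056, -0.004], [0.056, -0.998, -0.002], [-0.004, 0.002, -1.0]]
wrist_force: [-0.7, -0.2, -0.1]
gripper_width: 0.701
```

View pics/s8.png

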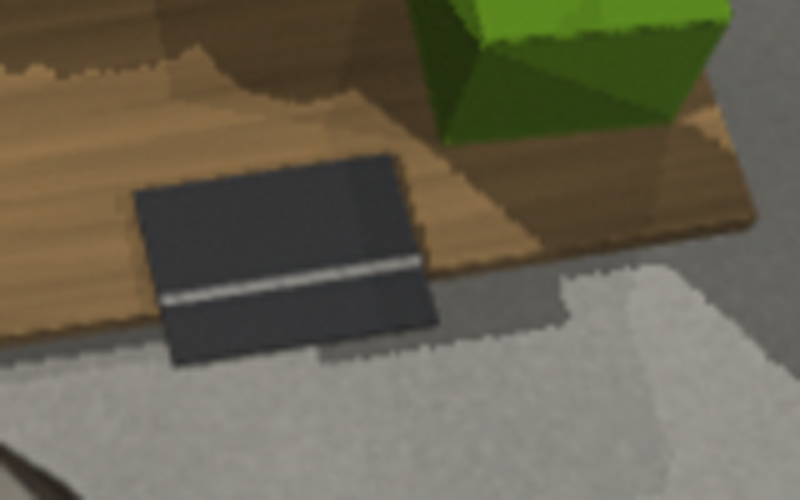

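View pics/s8f.png

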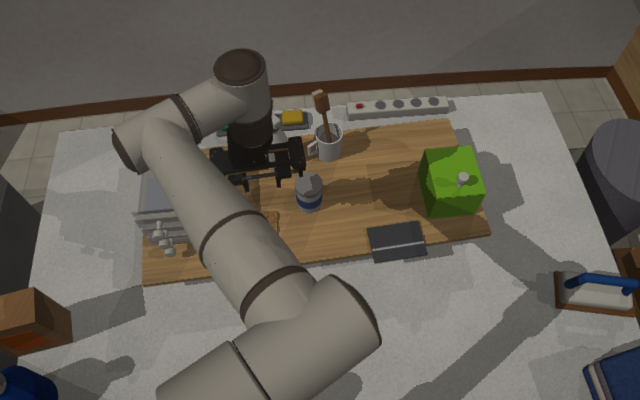

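Run:
```python
from station import r
from dist import *
np.set_printoptions(precision=4,suppress=True)
def rep(n,P,E):
    A,B=E[0,:2],E[-1,:2]; t=(A-B)/np.linalg.norm(A-B); nn=np.array([t[1],-t[0]])
    print(n,P[:,:2].ravel(),"edge",E[:,:2].ravel(),"yaw",np.arctan2(-t[0],t[1]),"dist mm",1000*(P[:,:2]-A)@nn, "edge res",1000*(E[:,:2]-A)@nn)
c=r.capture("scene")
rep("scene",back(c,f(340,190,5,[(161,301),(421,261)]),.108),back(c,f(340,190,5,[(0,338),(150,317),(435,271),(755,219)]),.1))
# profiles across edge, columns
g=cv2.cvtColor(c["img"],cv2.COLOR_BGR2GRAY)
for u in (342,350,360,368,430,436,445): 
    v0=int(257.5-(u-340)*.163); print(u,v0-6,g[v0-6:v0+8,u])
c=r.capture("side")
rep("side",back(c,f(280,180,5,[(126,351),(340,465)]),.108),back(c,f(280,180,5,[(0,298),(60,331),(352,490),(480,560)]),.1))
crop(c,250,200,410,310,5,"pics/d9.png")
```

```text
scene [ 0.4668 -0.1177  0.4738 -0.2557] edge [ 0.4589 -0.034   0.462  -0.1119  0.4708 -0.2642  0.4805 -0.4434] yaw 0.05277721713045178 dist mm [3.4829 3.2668] edge res [ 0.     -1.0092 -0.1762 -0.    ]
342 251 [105 103 103 100 104  94  63  65  72  76  77  81 102 124]
350 249 [106 104 104 107 106 105  99  67  65  74  76  79 101 125]
360 248 [106 104 106 110 108  98  71  63  69  77  77  77  97 123]
368 246 [ 97  95  94  98  99  99  89  58  60  70  76  77  83 106]
430 236 [101 102 102  99 100 105 107  86  61  66  83  90  90  89]
436 235 [100 102 102  99  98 104 108  85  61  70  85  91  91  89]
445 234 [ 67  69  80  93 102 102  90  71  62  81  90  90  90  89]
side [ 0.4679 -0.1171  0.4774 -0.2534] edge [ 0.4606 -0.0285  0.4632 -0.0726  0.4754 -0.2632  0.4799 -0.3369] yaw 0.06264472470179575 dist mm [1.7609 2.7625] edge res [ 0.     -0.1324  0.1187  0.    ]
```

View pics/d9.png

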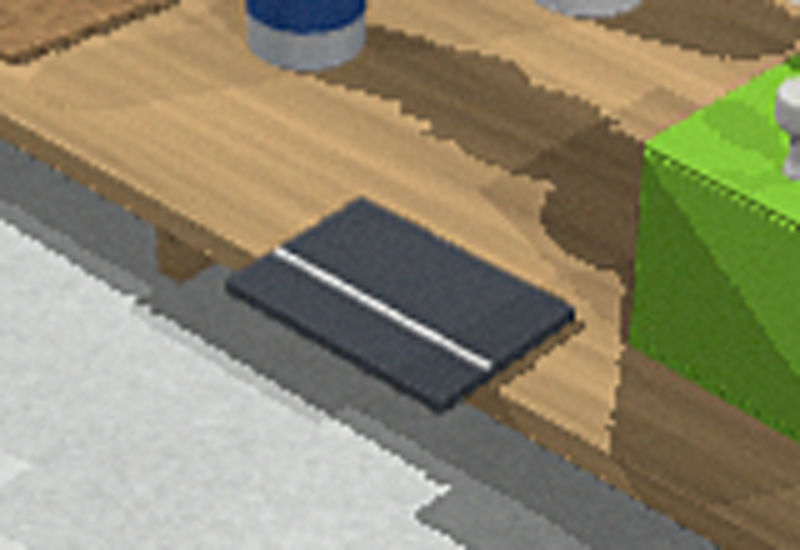

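All three estimates put the line 2–3.5 mm short of the edge and parallel to it. That is within tolerance, but one more nudge of about 3 mm will centre it.

```bash
python3 -m crank '[[-0.4,[0,0.5,0],[0,0,0]],[-0.4,[0,0.5,0],[0,0,0]],[-0.4,[0,0.5,0],[0,0,0]],[-0.4,[0,0.5,0],[0,0,0]],[-0.4,[0,0.5,0],[0,0,0]],[-0.4,[0,0.5,0],[0,0,0]],[-0.4,[0,0,0],[0,0,0]],[-0.4,[0,0,0],[0,0,0]]]'
python3 -m crank '[[-0.4,[0,0,0],[0,0,0]],[-0.4,[0,0,0],[0,0,0]]]'
```

```text
time_s: 11.45
tcp_pos: [0.564, -0.1698, 0.3325]
ee_rot: [[0.999, 0.049, -0.001], [0.049, -0.999, 0.0], [-0.001, -0.0, -1.0]]
wrist_force: [-0.5, 0.4, -0.6]
gripper_width: 0.699
time_s: 11.65
tcp_pos: [0.5648, -0.1665, 0.3333]
ee_rot: [[0.998, 0.055, 0.0], [0.055, -0.998, 0.0], [0.0, -0.0, -1.0]]
wrist_force: [-0.5, 0.5, 0.9]
gripper_width: 0.701
```

```bash
python3 -m crank '[[-0.4,[0,0,0.4],[0,0,0]],[-0.4,[0,0,0.4],[0,0,0]],[-0.4,[0,0,0.4],[0,0,0]],[-0.4,[0,0,0.4],[0,0,0]],[-0.4,[0,0,0.4],[0,0,0]],[-0.4,[0,0,0],[0,0,0]],[-0.4,[0,0,0],[0,0,0]]]'
```

```text
time_s: 12.35
tcp_pos: [0.5656, -0.1666, 0.1339]
ee_rot: [[0.998, 0.056, 0.0], [0.056, -0.998, -0.001], [0.0, 0.001, -1.0]]
wrist_force: [0.7, 0.4, 1.2]
gripper_width: 0.7
```

```bash
python3 -m crank '[[-0.4,[0,0,0.15],[0,0,0]],[-0.4,[0,0,0.12],[0,0,0]],[-0.4,[0,0,0.04],[0,0,0]],[-0.4,[-0.06,0,0],[0,0,0]],[-0.4,[-0.06,0,0],[0,0,0]],[-0.4,[-0.06,0,0],[0,0,0]],[-0.4,[0,0,0],[0,0,0]],[-0.4,[0,0,0],[0,0,0]]]'
```

```text
time_s: 13.15
tcp_pos: [0.547, -0.1682, 0.1026]
ee_rot: [[0.999, 0.054, 0.001], [0.054, -0.999, -0.0], [0.001, 0.0, -1.0]]
wrist_force: [0.4, -0.4, -0.2]
gripper_width: 0.7
```

```bash
python3 -m crank '[[-0.4,[-0.03,0,0],[0,0,0]],[-0.4,[-0.03,0,0],[0,0,0]],[-0.4,[0,0,0],[0,0,0]],[-0.4,[0,0,0],[0,0,0]],[-0.4,[0,0,0],[0,0,0]]]'
python3 -m crank '[[-0.4,[0.1,0,0],[0,0,0]],[-0.4,[0.1,0,0],[0,0,0]],[-0.4,[0,0,-0.2],[0,0,0]],[-0.4,[0,0,-0.4],[0,0,0]],[-0.4,[0,0,-0.4],[0,0,0]],[-0.4,[0,0,-0.4],[0,0,0]],[-0.4,[0,0,-0.4],[0,0,0]],[-0.4,[0,0,-0.4],[0,0,0]]]'
python3 -m crank '[[-0.4,[0,-0.5,0],[0,0,0]],[-0.4,[0,-0.5,0],[0,0,0]],[-0.4,[0,-0.5,0],[0,0,0]],[-0.4,[0,-0.5,0],[0,0,0]],[-0.4,[0,-0.5,0],[0,0,0]],[-0.4,[0,-0.5,0],[0,0,0]],[-0.4,[0,0,0],[0,0,0]],[-0.4,[0,0,0],[0,0,0]]]'
python3 - <<'E'
from station import r
from h import *
c=r.capture("scene"); crop(c,340,190,500,290,5,"pics/s10.png")
crop(c,130,110,350,300,3,"pics/s10b.png")
c=r.capture("side"); crop(c,250,200,410,310,5,"pics/d10.png")
E
```

```text
time_s: 13.65
tcp_pos: [0.5413, -0.1685, 0.1023]
ee_rot: [[0.999, 0.054, 0.001], [0.054, -0.999, -0.0], [0.001, 0.0, -1.0]]
wrist_force: [1.0, 0.3, 1.5]
gripper_width: 0.7
time_s: 14.45
tcp_pos: [0.561, -0.1673, 0.3235]
ee_rot: [[0.999, 0.054, -0.001], [0.054, -0.999, 0.0], [-0.001, -0.0, -1.0]]
wrist_force: [-0.2, -0.1, 0.1]
gripper_width: 0.703
time_s: 15.25
tcp_pos: [0.5447, 0.1337, 0.3215]
ee_rot: [[0.998, 0.056, -0.001], [0.056, -0.998, -0.001], [-0.001, 0.001, -1.0]]
wrist_force: [0.8, -0.2, 0.1]
gripper_width: 0.698
```

View pics/s10.png

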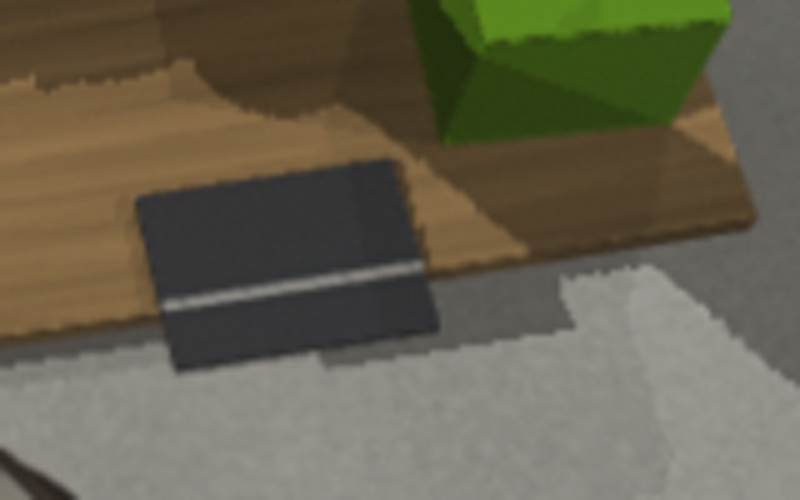

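View pics/d10.png

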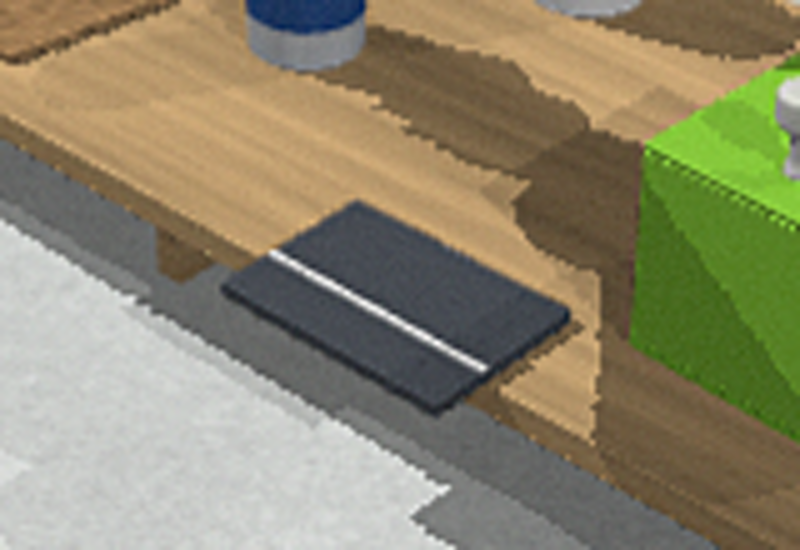

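Run:
```python
from station import r
from dist import *
np.set_printoptions(precision=4,suppress=True)
def rep(n,P,E):
    A,B=E[0,:2],E[-1,:2]; t=(A-B)/np.linalg.norm(A-B); nn=np.array([t[1],-t[0]])
    print(n,P[:,:2].ravel(),"dist mm",1000*(P[:,:2]-A)@nn)
c=r.capture("scene")
rep("scene",back(c,f(340,190,5,[(163,306),(424,266)]),.108),back(c,f(340,190,5,[(0,338),(435,271),(755,219)]),.1))
c=r.capture("side")
rep("side",back(c,f(250,200,5,[(272,253),(486,369)]),.108),back(c,f(280,180,5,[(0,298),(352,490),(480,560)]),.1))
print(r.sense()["joint_velocities"].round(2));
```

```text
scene [ 0.4639 -0.1182  0.4709 -0.2567] dist mm [0.5935 0.2462]
side [ 0.4653 -0.117   0.4739 -0.2542] dist mm [-0.8319 -0.8275]
[-0.32 -0.21 -0.12 -0.08  0.2   0.02]
```

View pics/s10b.png

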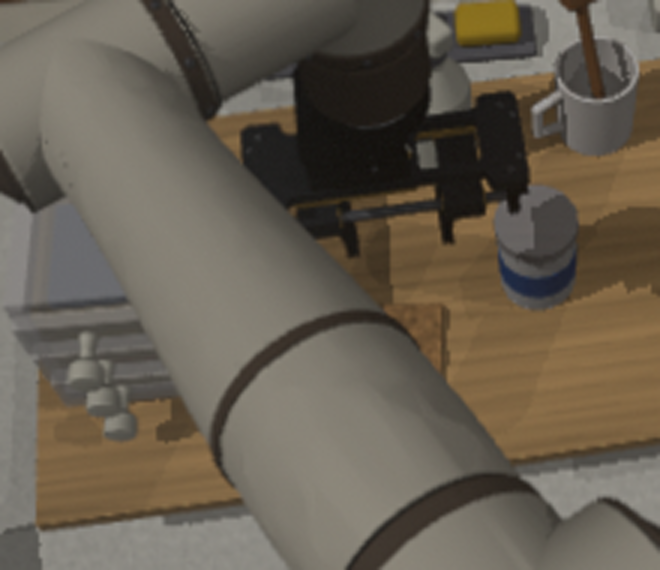

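The line is within about 1 mm of the edge in both cameras. The arm hangs free well above everything, and the other objects look undisturbed.

```bash
python3 -c "
from station import r
print(r.finish_job())"
```

```text
the job is handed in; nothing more can be done
None
```

I pushed the slab from behind with both fingertips, with the gripper turned to match the shelf edge. That turned the slab about 0.21 rad until it lay parallel to the edge. I then pushed it forward in stages, with one final nudge of about 3 mm, and handed the job in at about 15 s of the 48 s allowed.

- **Line position:** my last checks put both ends of the white line within 1 mm of the edge plane. The scene camera gave +0.6 and +0.2 mm and the side camera −0.8 and −0.8 mm. The two cameras disagree by about 1.4 mm, which is within the 2 mm calibration and well inside the 7 mm limit.
- **Slab:** it looked flat on the shelf, and the gripper is about 0.3 m away, above everything else.
- **Other objects:** the canister, mug and basket looked unmoved, and the drawers looked shut. I judged this by eye only, and the arm partly hid the cork mat, drawers and spray bottle in the last picture. The path stayed clear of all of them, and the wrist force readings never went above about 2 N.

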